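# Find the thin sample core by pinching and push it home in the V-nest

### The job

Three sample cores that look alike stand on the bench, but one is a little thinner than the other two, and the V-nest is for that one. Feel their thickness by pinching them where they stand, then push the thin core along the bench, without lifting it, into the V-nest until it sits fully home against both faces. Leave the other two cores standing where they are, and let go of everything.

Things in the scene. Friction and masses are not known exactly. Their poses are not given: they have to be found in the camera images.
- core_p_mid (a point): centre, half-way up, of an upright plain grey sample core: a solid cylinder 46 mm tall on the bench, about 0.11 kg, z axis up, a small aluminium disc in its top. One of the three look-alike cores is 29 mm in diameter and the other two are 33 mm; the names do not tell which. They stand 70 mm or more apart and at least 170 mm from the nest's apex, on the robot's side of it
- core_q_mid (a point): centre, half-way up, of an upright plain grey sample core: a solid cylinder 46 mm tall on the bench, about 0.11 kg, z axis up, a small aluminium disc in its top. One of the three look-alike cores is 29 mm in diameter and the other two are 33 mm; the names do not tell which. They stand 70 mm or more apart and at least 170 mm from the nest's apex, on the robot's side of it
- core_r_mid (a point): centre, half-way up, of an upright plain grey sample core: a solid cylinder 46 mm tall on the bench, about 0.11 kg, z axis up, a small aluminium disc in its top. One of the three look-alike cores is 29 mm in diameter and the other two are 33 mm; the names do not tell which. They stand 70 mm or more apart and at least 170 mm from the nest's apex, on the robot's side of it
- nest_apex (a point): point 23 mm above the bench on the upright line where the two faces of the V-nest meet; the nest is a fixed aluminium V-block. Its -x axis points out of the mouth, midway between the faces, roughly towards the robot (within 0.25 rad of world -x); z up. A core fully home has its axis on this -x axis, 29 mm (the thin core) or 33 mm (a thick one) from the apex
- nest_mouth (a point): centre of the V-nest's mouth, 38 mm from the apex along its -x axis, 23 mm above the bench. The mouth is 44 mm wide; the two upright faces stand at 60 degrees to one another, each 44 mm long and 40 mm tall; the walls are 20 mm thick. The bench between the cores and the mouth is clear
Mind the look-alikes: they are no part of the job. What is shaped like the part that bears core_q_mid but green, purple or yellow is not meant.

How it is judged:
By the outcome, as a careful person would: the job done as asked, in the order asked, and still so for the second after the job is handed in, with the robot touching nothing.
It also fails if it takes over 72 s, if anything falls off the work surface, if the arm or the gripper's body presses on something with over 40 N, if the wrist force passes 120 N, or if a joint passes its speed limit or range.

### The arm

A 6-joint arm with a two-finger parallel gripper is mounted at the origin on the work surface; the furniture and walls round the work are solid. World frame = base frame: x ahead of the robot, y to its left, z up, the work surface at z = 0. Lengths are in mm, angles in rad, forces in N, time in s.
With the tool pointing down it reaches from about 275 to 750 mm from the base axis. Payload 10.2 kg.
Tool frame: the origin (TCP) lies at the very end of the fingers, on their centre line; the grasp point (between the pads) lies 19 mm behind it; z points along the fingers, y is the line along which they close (so a half turn about z gives the same grasp; the last joint's range is limited). The gripper opens to 85 mm and grips with 20 to 120 N. Pads are 22 mm wide; open, the fingers measure 114 mm over their backs; the gripper's body (76 mm by 85 mm) begins 54 mm behind the grasp point. The pads swing forward as they close: fully open they stand 13 mm farther back than shut.
Start: joints at [-1.537, 0.313, 1.498, -0, 1.331, -0.223], TCP at [133.33, -507.794, 231.294] pointing down, gripper open.
Joint ranges: [-2.94, 2.94], [-0.97, 2.17], [0.19, 2.56], [-1.23, 4.37], [0.02, 3.11], [-2.88, 2.88]. Speed limits (rad/s): [2.39, 2.39, 3.01, 3.14, 3.14, 3.14].

### API

Orientations are given as a unit quaternion [w, x, y, z].
In Python, from rig import ctrl gives the robot as it stands.
- The arm moves only by the tool step_arm, never from a script. Its argument "increments" is a list of rows, each a list of 3 entries, a list of its own where there are three numbers: the shift along the tool's x, y, z in cm, then the turn, a rotation vector about the tool's x, y, z in degrees, then the opening in per cent of the stroke, from 0 (shut) to 100 (fully open). A call has 1 to 8 rows; each row is the pose to reach, as a shift and turn from the pose commanded when the call began, along the tool's axes at that moment; what a row does not reach only later rows make up. A row lasts 1/8 s, in which the tool goes at most 62.5 mm and 10.7 degrees, less where a joint would pass 70% of its speed; a pose out of reach is approached as far as the arm can. A call with a gripper value outside its range is refused whole. The fingers move at their own pace and stop on an object; "squeeze" is the grip in N (left out, the last holds). Time passes only in rows, so rows that repeat a pose let the fingers close. It gives the time, the measured TCP pose, the force, the opening and the grip force at its end, in the units of the state.
- ctrl.sense(): the state, without advancing time (a new reading comes with each control period).
- ctrl.capture(name): name is "side" or "top" or "wrist"; returns a dict with "img" (420x560x3 uint8, red, green, blue), "fx", "fy", "cx", "cy" (pixels), "extrinsics" (4x4, takes a point from camera to world coordinates). Camera axes: x right, y down, z forward; pixel columns grow to the right and rows downward; lengths in mm; the calibration is good to about 2 mm. A picture is of the moment at which its call begins. There is no depth.
- ctrl.finish_job(): hands the job in; it is judged then, once.
The state is a dict: "time_s": time; "joints": joint angles; "dq": joint speeds; "tau": joint torques, N m; "eef_pos": TCP position; "ee_rot": TCP orientation; "force": force on the tool from outside, world axes, zero at the start; "wrist_torque": the same for the moment, N m; "grip_width": opening from 0.0 (shut) to 1.0 (fully open); "grip_force": force on a finger pad.
Only numpy, scipy, OpenCV 4.12 (cv2) and the standard library are available. Lean on these libraries where they do the work, as an engineer would, in place of code of your own. Each camera call takes 0.05 s, during which the arm holds its last target. There are 200 camera calls.

## Working session

There is one attempt and no reset: what is moved stays moved. The work goes in short steps, Python scripts to look and compute and a tool call to move; the robot and the scene stay as the last step left them, time stands still between calls to the robot, and variables do not carry over. Pictures are saved under pics/ and viewed, at most 10 in all, crops included, and the job is handed in when it is done.

Besides the shell and the picture viewer there is one more tool, called after "Call:" as name([rows], argument=value, ...), one row to a line, values as JSON. step_arm: Moves the arm, as the interface text tells. Its arguments: {"type":"object","properties":{"increments":{"type":"array"},"squeeze":{"type":"number"}},"required":["increments"]}

```bash
mkdir -p pics
python3 - <<'E'
from rig import ctrl
import cv2,numpy as np
s=ctrl.sense();print({k:np.round(s[k],3).tolist() for k in s})
for n in("top","side"):
    c=ctrl.capture(n);cv2.imwrite(f"pics/{n}0.png",c["img"][:,:,::-1]);np.savez(f"{n}0.npz",**c)
    print(n,c["fx"],c["cx"],c["cy"],np.round(c["extrinsics"],3).tolist())
E
```

```text
{'time_s': 0.0, 'joints': [-1.537, 0.313, 1.498, -0.0, 1.331, -0.223], 'dq': [-0.001, 0.001, -0.001, 0.0, -0.001, 0.0], 'tau': [0.001, -41.226, -25.975, -0.0, 0.004, -0.0], 'eef_pos': [133.326, -507.51, 230.716], 'ee_rot': [-0.001, 0.992, 0.128, 0.0], 'force': [-0.234, 0.338, 0.256], 'wrist_torque': [-0.006, 0.001, -0.002], 'grip_force': 0.0, 'grip_width': 1.003}
top 404.8230747159835 282.2495612628325 207.10945740521865 [[-0.024, -0.991, 0.132, 449.047], [-1.0, 0.026, 0.015, 271.575], [-0.019, -0.132, -0.991, 876.058], [0.0, 0.0, 0.0, 1.0]]
side 469.60786458301993 276.10488844599263 213.71233212041238 [[-0.817, -0.273, 0.508, 128.285], [-0.576, 0.401, -0.712, 899.977], [-0.009, -0.874, -0.485, 490.793], [0.0, 0.0, 0.0, 1.0]]
```

View pics/top0.png

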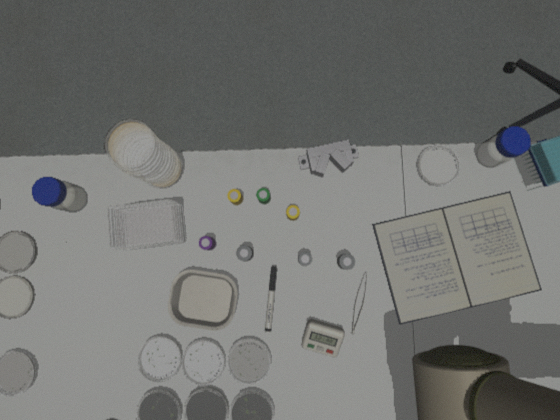

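View pics/side0.png

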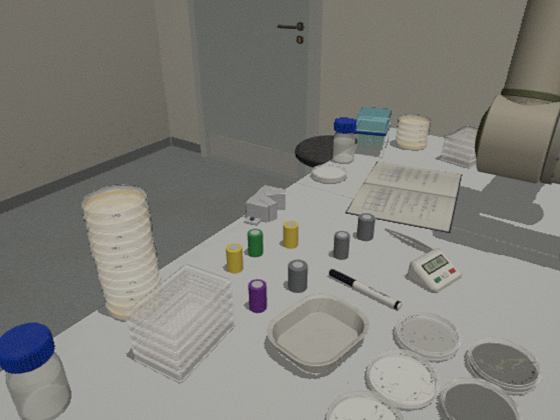

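The top view shows the V-nest at about (328,157). Three grey cores stand at about (245,253), (305,258) and (346,260). The yellow, green and purple ones are decoys. I'll check this with an enlarged crop and cast rays.

```bash
cat > h.py <<'E'
import numpy as np
def ray(c,u,v,z):
    E=c["extrinsics"];d=E[:3,:3]@np.array([(u-c["cx"])/c["fx"],(v-c["cy"])/c["fy"],1.]);o=E[:3,3]
    return o+d*(z-o[2])/d[2]
def proj(c,p):
    E=c["extrinsics"];q=E[:3,:3].T@(np.asarray(p,float)-E[:3,3]);return np.array([c["fx"]*q[0]/q[2]+c["cx"],c["fy"]*q[1]/q[2]+c["cy"]])
E
python3 - <<'E'
import cv2,numpy as np
from h import *
t=np.load("top0.npz");s=np.load("side0.npz")
a=cv2.resize(t["img"][130:280,220:370],None,fx=4,fy=4,interpolation=cv2.INTER_CUBIC)
cv2.imwrite("pics/crop0.png",a[:,:,::-1])
for n,c,box in(("top",t,(220,240,360,275)),("side",s,(280,205,390,300))):
    x0,y0,x1,y1=box;im=c["img"][y0:y1,x0:x1].astype(int)
    m=((im.max(2)<125)).astype(np.uint8)
    k,l,st,ce=cv2.connectedComponentsWithStats(m)
    for i in range(1,k):
        if st[i,4]>60: print(n,st[i],ce[i]+[x0,y0],ray(c,*(ce[i]+[x0,y0]),23).round(1))
for p in((245,253),(305,258),(346,260)):
    w=ray(t,*p,46);print(p,w.round(1),proj(s,w).round(0))
E
```

```text
top [ 16   2  18  20 230] [245.41304348 251.19565217] [471.6 364.4  23. ]
top [ 78   8  14  18 154] [304.07142857 256.02597403] [458.6 241.7  23. ]
top [116   9  19  21 245] [344.43673469 259.19591837] [450.  157.9  23. ]
top [50 25  8 10 67] [273.43283582 269.73134328] [431.8 306.4  23. ]
side [ 65   0  45  36 490] [364.5877551  226.23877551] [445.8 157.6  23. ]
side [ 0 22  7 20 65] [283.53846154 238.09230769] [551.8 282.8  23. ]
side [ 49  26  21  29 403] [340.38709677 246.44168734] [450.2 248.   23. ]
side [  3  55  25  33 578] [296.51211073 277.38754325] [465.2 371.4  23. ]
side [ 47  64  53  31 354] [346.75423729 281.59887006] [391.7 334.8  23. ]
(245, 253) [467.3 362.8  46. ] [298. 263.]
(305, 258) [454.3 240.8  46. ] [341. 233.]
(346, 260) [448.3 157.8  46. ] [364. 216.]
```

View pics/crop0.png

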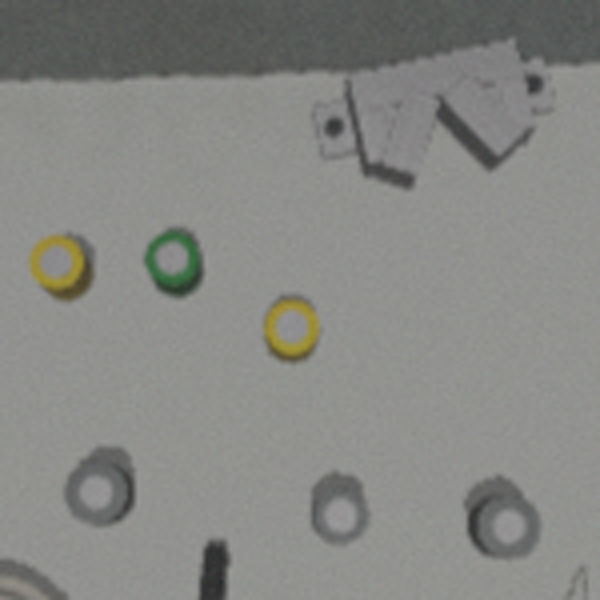

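The crop confirms three plain grey cores: A (244,253), B (305,258) and C (346.5,261). They fit because they are uncoloured, and the yellow, green and purple ones are excluded. B looks slightly thinner, which the pinches will check. I'll move above them.

Call:
step_arm([
  [[3.62,-4.79,0],[0,0,0],100],
  [[7.24,-9.58,0],[0,0,0],100],
  [[10.86,-14.37,0],[0,0,0],100],
  [[14.5,-19.2,0],[0,0,0],100],
  [[18.1,-24,0],[0,0,0],100],
  [[21.7,-28.7,0],[0,0,0],100],
  [[25.3,-33.5,0],[0,0,0],100],
  [[29,-38.3,0],[0,0,0],100],
], squeeze=20)

```text
time_s: 1.1
eef_pos: [316.8, -61.9, 231.4]
ee_rot: [0.0, 0.992, 0.128, 0.0]
force: [1.1, -1.3, 0.2]
grip_width: 1.004
grip_force: 0.0
```

Call:
step_arm([
  [[3.62,-4.79,0],[0,0,0],100],
  [[7.24,-9.58,0],[0,0,0],100],
  [[10.86,-14.37,0],[0,0,0],100],
  [[14.5,-19.2,0],[0,0,0],100],
  [[18.1,-24,0],[0,0,0],100],
  [[19.7,-26.2,0],[0,0,0],100],
  [[19.7,-26.2,0],[0,0,0],100],
])

```text
time_s: 1.98
eef_pos: [440.4, 241.0, 230.5]
ee_rot: [0.0, 0.992, 0.129, -0.001]
force: [0.4, -0.8, -0.3]
grip_width: 1.0
grip_force: 0.0
```

Run:
```python
from rig import ctrl
import cv2,numpy as np
from h import *
c=ctrl.capture("wrist");np.savez("w1.npz",**c);cv2.imwrite("pics/w1.png",c["img"][:,:,::-1])
s=ctrl.sense();print(s["time_s"],s["eef_pos"],s["ee_rot"],s["joints"]);print(c["fx"],c["extrinsics"].round(3))
for n,p in dict(A=(467.3,362.8,46),B=(454.3,240.8,46),C=(448.3,157.8,46)).items(): print(n,proj(c,p))
```

```text
2.025 [440.23829664 239.92676439 230.73417613] [ 1.82780831e-04  9.91689031e-01  1.28656328e-01 -6.17292654e-04] [ 2.64997475e-01  2.61961944e-01  1.56700049e+00 -2.01430759e-04
  1.31390297e+00  1.57781720e+00]
355.97146950229666 [[ 2.56000e-01 -9.26000e-01 -2.78000e-01  5.11994e+02]
 [-9.67000e-01 -2.45000e-01 -7.40000e-02  2.60284e+02]
 [ 0.00000e+00  2.88000e-01 -9.58000e-01  3.72574e+02]
 [ 0.00000e+00  0.00000e+00  0.00000e+00  1.00000e+00]]
A [153.75788548 119.57135752]
B [282.06824263 168.07738008]
C [364.84731972 196.2141693 ]
```

View pics/w1.png

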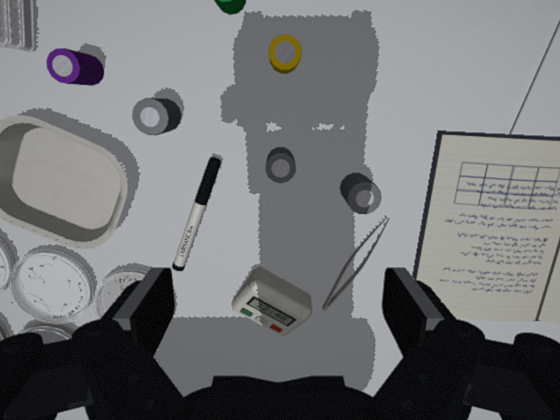

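The wrist view shows A's disc at (151,116), B's at (281,166) and C's at (365,197), in agreement with the top view. Next I'll refine the cores and the nest numerically.

Run:
```python
import cv2,numpy as np
from h import *
w=np.load("w1.npz");t=np.load("top0.npz");sd=np.load("side0.npz")
for n,p,q in(("A",(151,116),(244.2,252.7)),("B",(281,166),(305.2,258.5)),("C",(365,197),(346.5,260.7))):
    print(n,ray(w,*p,46).round(1),ray(t,*q,46).round(1))
f=lambda x,y:ray(t,220+x/4-.4,130+y/4-.4,40)[:2]
L=[f(437,97),f(410,185)];R=[f(445,98),f(497,155)]
dl=L[1]-L[0];dr=R[1]-R[0];a=np.linalg.solve(np.c_[dl,-dr],R[0]-L[0]);print("apex",L[0]+a[0]*dl,"dirs",np.degrees(np.arctan2(dl[1],dl[0])),np.degrees(np.arctan2(dr[1],dr[0])),L,R)
cr=cv2.resize(sd["img"][180:235,235:300],None,fx=8,fy=8,interpolation=cv2.INTER_CUBIC)
cr2=cv2.resize(t["img"][135:185,290:365],None,fx=8,fy=8,interpolation=cv2.INTER_CUBIC)
o=np.zeros((440+0,520,3),np.uint8)
cv2.imwrite("pics/nest.png",cv2.convertScaleAbs(cr2,alpha=1.5)[:,:,::-1])
```

```text
A [469.7 365.7  46. ] [468.  364.4  46. ]
B [455.9 242.3  46. ] [453.3 240.4  46. ]
C [447.6 157.4  46. ] [446.8 156.9  46. ]
apex [674.83885758 182.23109004] dirs 161.21216050360061 -140.4357760725796 [array([671.70857152, 183.29598503]), array([624.68033041, 199.29456695])] [array([671.04404498, 179.09573714]), array([639.48936434, 153.02460539])]
```

View pics/nest.png

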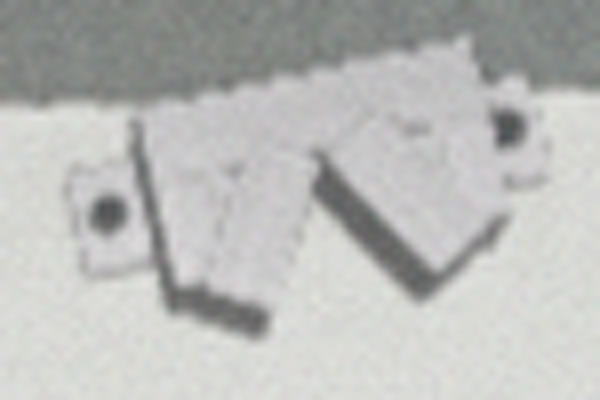

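The nest crop shows the apex's top edge at about (322,150) in the crop, with mouth corners at (270,310) and (435,268). That gives an axis yaw of about 0.2 rad, close to the current tool x. I'll pinch B first.

Call:
step_arm([
  [[1.4,0.3,5],[0,0,0],75],
  [[1.4,0.3,10],[0,0,0],75],
  [[1.4,0.3,14.5],[0,0,0],75],
  [[1.4,0.3,18.5],[0,0,0],75],
  [[1.4,0.3,21],[0,0,0],75],
  [[1.4,0.3,22.2],[0,0,0],75],
  [[1.4,0.3,22.2],[0,0,0],75],
  [[1.4,0.3,22.2],[0,0,0],75],
])

```text
time_s: 3.02
eef_pos: [455.5, 240.4, 10.4]
ee_rot: [-0.0, 0.992, 0.128, 0.001]
force: [0.6, 0.7, 0.1]
grip_width: 0.752
grip_force: 0.0
```

Call:
step_arm([
  [[0,0,0],[0,0,0],50],
  [[0,0,0],[0,0,0],45],
  [[0,0,0],[0,0,0],40],
  [[0,0,0],[0,0,0],35],
  [[0,0,0],[0,0,0],30],
  [[0,0,0],[0,0,0],30],
  [[0,0,0],[0,0,0],30],
  [[0,0,0],[0,0,0],30],
], squeeze=20)

```text
time_s: 4.03
eef_pos: [454.9, 240.6, 9.5]
ee_rot: [-0.0, 0.992, 0.128, 0.0]
force: [-2.5, 2.9, 5.4]
grip_width: 0.336
grip_force: 19.7
```

B reads 0.336 × 85 = 28.6 mm, so it is thin. I'll pinch the other two to compare.

Call:
step_arm([
  [[0,0,0],[0,0,0],75],
  [[0,0,0],[0,0,0],75],
  [[0,0,0],[0,0,0],75],
  [[0,0,-5.5],[0,0,0],75],
  [[0,0,-10],[0,0,0],75],
  [[-1.5,4,-10],[0,0,0],75],
  [[-2.9,7.9,-10],[0,0,0],75],
  [[-2.9,7.9,-10],[0,0,0],75],
])

```text
time_s: 5.03
eef_pos: [446.8, 154.9, 109.4]
ee_rot: [0.0, 0.992, 0.127, -0.0]
force: [0.6, 0.7, -0.7]
grip_width: 0.748
grip_force: 0.0
```

Call:
step_arm([
  [[0,0,4],[0,0,0],75],
  [[0,0,8],[0,0,0],75],
  [[0,0,10],[0,0,0],75],
  [[0,0,10],[0,0,0],75],
  [[0,0,10],[0,0,0],75],
])

```text
time_s: 5.65
eef_pos: [447.4, 157.1, 10.1]
ee_rot: [0.0, 0.992, 0.128, 0.001]
force: [0.9, 0.1, -0.7]
grip_width: 0.75
grip_force: 0.0
```

Call:
step_arm([
  [[0,0,0],[0,0,0],50],
  [[0,0,0],[0,0,0],45],
  [[0,0,0],[0,0,0],42],
  [[0,0,0],[0,0,0],40],
  [[0,0,0],[0,0,0],36],
  [[0,0,0],[0,0,0],32],
  [[0,0,0],[0,0,0],30],
  [[0,0,0],[0,0,0],30],
])

```text
time_s: 6.65
eef_pos: [446.9, 156.7, 9.5]
ee_rot: [-0.0, 0.992, 0.128, 0.0]
force: [-0.9, 0.9, 4.6]
grip_width: 0.376
grip_force: 19.7
```

C reads 32 mm, so it is thick. Now A.

Call:
step_arm([
  [[0,0,0],[0,0,0],75],
  [[0,0,0],[0,0,0],75],
  [[0,0,0],[0,0,0],75],
  [[0,0,-5.5],[0,0,0],75],
  [[0,0,-10],[0,0,0],75],
  [[2,-5.2,-10],[0,0,0],75],
  [[4,-10.5,-10],[0,0,0],75],
  [[6,-15.8,-10],[0,0,0],75],
])

```text
time_s: 7.65
eef_pos: [464.8, 326.4, 109.4]
ee_rot: [0.0, 0.992, 0.128, 0.0]
force: [1.1, -0.4, 0.3]
grip_width: 0.75
grip_force: 0.0
```

Call:
step_arm([
  [[1.4,-3.8,0],[0,0,0],75],
  [[1.4,-3.8,0],[0,0,0],75],
  [[1.4,-3.8,4],[0,0,0],75],
  [[1.4,-3.8,8],[0,0,0],75],
  [[1.4,-3.8,10],[0,0,0],75],
  [[1.4,-3.8,10],[0,0,0],75],
  [[1.4,-3.8,10],[0,0,0],75],
])

```text
time_s: 8.52
eef_pos: [469.3, 364.8, 10.4]
ee_rot: [-0.0, 0.992, 0.128, 0.001]
force: [0.7, -0.3, 0.3]
grip_width: 0.754
grip_force: 0.0
```

Call:
step_arm([
  [[0,0,0],[0,0,0],50],
  [[0,0,0],[0,0,0],45],
  [[0,0,0],[0,0,0],42],
  [[0,0,0],[0,0,0],40],
  [[0,0,0],[0,0,0],36],
  [[0,0,0],[0,0,0],32],
  [[0,0,0],[0,0,0],30],
  [[0,0,0],[0,0,0],30],
])

```text
time_s: 9.52
eef_pos: [468.8, 365.3, 9.7]
ee_rot: [-0.0, 0.992, 0.128, 0.0]
force: [-0.8, 2.4, 5.8]
grip_width: 0.385
grip_force: 19.7
```

Call:
step_arm([
  [[0,0,0],[0,0,0],75],
  [[0,0,0],[0,0,0],75],
  [[0,0,0],[0,0,0],75],
  [[0,0,-5.5],[0,0,0],75],
  [[0,0,-11],[0,0,0],75],
  [[0,0,-16.5],[0,0,0],75],
  [[0,0,-20],[0,0,0],75],
])

```text
time_s: 10.4
eef_pos: [468.9, 365.1, 212.1]
ee_rot: [-0.0, 0.992, 0.128, 0.001]
force: [-0.2, 0.2, -0.4]
grip_width: 0.746
grip_force: 0.0
```

Thicknesses: A 32.7 mm, B 28.6 mm, C 32.0 mm, so B is the thin one. Next I'll look at the nest with the wrist camera from close by.

Call:
step_arm([
  [[0.5,5,-1],[0,0,0],75],
  [[1,10,-2],[0,0,0],75],
  [[1.5,15,-2],[0,0,0],75],
  [[2,20,-2],[0,0,0],75],
  [[2,20,-2],[0,0,0],75],
  [[2,20,-2],[0,0,0],75],
])

```text
time_s: 11.15
eef_pos: [538.6, 176.9, 229.2]
ee_rot: [-0.0, 0.992, 0.128, -0.0]
force: [0.1, -0.3, 0.5]
grip_width: 0.747
grip_force: 0.0
```

Run:
```python
from rig import ctrl
import cv2,numpy as np
from h import *
c=ctrl.capture("wrist");np.savez("w2.npz",**c);t=ctrl.capture("top");np.savez("t2.npz",**t)
u,v=proj(c,(650,175,40)).round().astype(int);print(u,v)
x0,y0=max(0,u-100),max(0,v-75);print(x0,y0,ctrl.sense()["eef_pos"])
cv2.imwrite("pics/w2.png",cv2.resize(c["img"][y0:y0+150,x0:x0+200],None,fx=4,fy=4,interpolation=cv2.INTER_CUBIC)[:,:,::-1])
```

```text
313 60
213 0 [538.43293348 177.5535534  229.29243327]
```

View pics/w2.png

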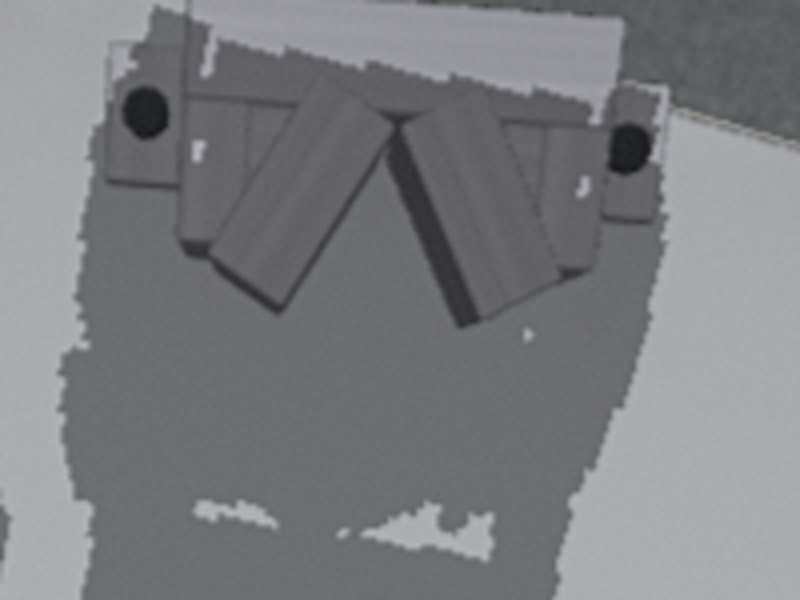

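The close view shows the inner top edges: left (393,130)→(285,302) and right (403,128)→(480,318), in crop coordinates with offset (213,0) and scale 4. I'll compute the apex and axis from both views.

Run:
```python
import numpy as np
from h import *
w=np.load("w2.npz");t=np.load("top0.npz")
def nest(f,l0,l1,r0,r1):
    l0,l1,r0,r1=[f(*p) for p in(l0,l1,r0,r1)]
    dl=l1-l0;dr=r1-r0;k=np.linalg.solve(np.c_[dl,-dr],r0-l0);a=l0+k[0]*dl
    u=dl/np.linalg.norm(dl)+dr/np.linalg.norm(dr);u/=np.linalg.norm(u)
    ang=np.degrees(np.arccos(dl@dr/np.linalg.norm(dl)/np.linalg.norm(dr)))
    print("apex",a.round(1),"in-yaw",np.degrees(np.arctan2(-u[1],-u[0])).round(1),"angle",ang.round(1),"lens",np.linalg.norm(l1-a).round(1),np.linalg.norm(r1-a).round(1),"mouthmid",((l1+r1)/2).round(1),np.linalg.norm(l1-r1).round(1))
    m=(l1+r1)/2; v=l1-r1; print(" yaw from mouth normal",np.degrees(np.arctan2(v[1],v[0]))-90,"yaw apex-mouth",np.degrees(np.arctan2(*(a-m)[::-1])))
nest(lambda x,y:ray(w,213+x/4-.4,y/4-.4,40)[:2],(393,130),(285,302),(403,128),(480,318))
nest(lambda x,y:ray(t,290+x/8-.45,135+y/8-.45,40)[:2],(318,155),(272,310),(325,150),(437,270))
```

```text
apex [672.9 182. ] in-yaw 10.6 angle 58.9 lens 43.5 43.8 mouthmid [635.5 175. ] 42.9
 yaw from mouth normal 10.263578721583258 yaw apex-mouth 10.675293169398001
apex [674.1 181.5] in-yaw 11.0 angle 58.5 lens 46.4 45.2 mouthmid [634.8 174.2] 44.7
 yaw from mouth normal 12.285160111378218 yaw apex-mouth 10.555247065655404
```

Both views agree: apex ≈ (673.3, 181.8), axis yaw ≈ 10.7°, face angle ≈ 59° and mouth ≈ 43 mm wide, as specified. The plan is to set the fingers 16 mm apart as a cradle and push B along yaw −26.6° onto the nest axis. Then I'll turn to 10.7° and push it home. First I stage behind B.

Call:
step_arm([
  [[-2.5,-2.8,0],[0,0,10.3],19],
  [[-5,-5.6,0],[0,0,20.6],19],
  [[-7.4,-8.4,0],[0,0,31],19],
  [[-9.85,-11.3,0],[0,0,41.3],19],
  [[-9.85,-11.3,0],[0,0,41.3],19],
  [[-9.85,-11.3,0],[0,0,41.3],19],
  [[-9.85,-11.3,0],[0,0,41.3],19],
  [[-9.85,-11.3,0],[0,0,41.3],19],
], squeeze=60)

```text
time_s: 12.25
eef_pos: [415.3, 260.6, 229.1]
ee_rot: [0.0, 0.973, -0.23, -0.0]
force: [0.5, -0.0, 0.6]
grip_width: 0.191
grip_force: 0.0
```

Run:
```python
from rig import ctrl
import cv2,numpy as np
from h import *
c=ctrl.capture("wrist");cv2.imwrite("pics/w3.png",c["img"][:,:,::-1]);np.savez("w3.npz",**c)
s=ctrl.sense();print(s["eef_pos"],s["ee_rot"],s["grip_width"],s["joints"].round(2) if hasattr(s["joints"],"round") else s["joints"])
print(proj(c,(454.8,241,46)))
```

```text
[415.19902915 260.59873929 229.16557557] [ 5.64850584e-05  9.73175206e-01 -2.30065226e-01 -7.95957168e-05] 0.19363032298939986 [ 0.32  0.24  1.6  -0.    1.3   2.36]
[278.39202748 134.41740566]
```

View pics/w3.png

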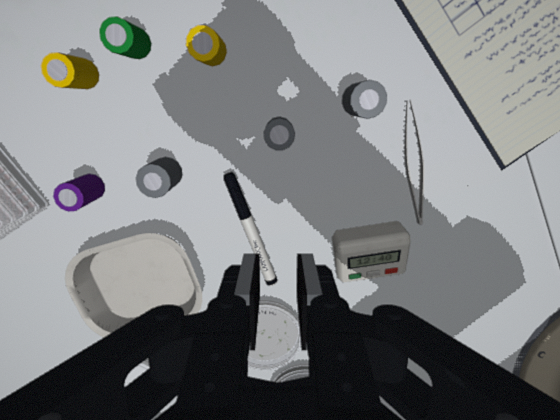

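The wrist view shows B's disc at (280,133), straight ahead of the finger gap at column 280. The marker is to the left, and C at (366,98) is clear of the path. I'll descend.

Call:
step_arm([
  [[0,0,5],[0,0,0],19],
  [[0,0,10],[0,0,0],19],
  [[0,0,15],[0,0,0],19],
  [[0,0,19],[0,0,0],19],
  [[0,0,21],[0,0,0],19],
  [[0,0,22],[0,0,0],19],
  [[0,0,22.1],[0,0,0],19],
  [[0,0,22.1],[0,0,0],19],
])

```text
time_s: 13.3
eef_pos: [415.4, 261.0, 9.1]
ee_rot: [-0.0, 0.973, -0.23, 0.001]
force: [0.3, 0.4, -0.3]
grip_width: 0.191
grip_force: 0.0
```

Call:
step_arm([
  [[1.2,0,0],[0,0,0],19],
  [[2,0,0],[0,0,0],19],
  [[3,0,0],[0,0,0],19],
  [[4.2,0,0],[0,0,0],19],
  [[5.4,0,0],[0,0,0],19],
  [[6.6,0,0],[0,0,0],19],
  [[7.8,0,0],[0,0,0],19],
  [[9,0,0],[0,0,0],19],
])

```text
time_s: 14.3
eef_pos: [496.0, 220.3, 8.3]
ee_rot: [-0.0, 0.973, -0.23, -0.0]
force: [-2.5, 1.8, 2.6]
grip_width: 0.189
grip_force: 2.1
```

Call:
step_arm([
  [[1.2,0,0],[0,0,0],19],
  [[2.4,0,0],[0,0,0],19],
  [[3.6,0,0],[0,0,0],19],
  [[4.8,0,0],[0,0,0],19],
  [[6,0,0],[0,0,0],19],
  [[7.2,0,0],[0,0,0],19],
  [[8.2,0,0],[0,0,0],19],
  [[8.8,0,0],[0,0,0],19],
])

```text
time_s: 15.3
eef_pos: [574.5, 180.9, 8.2]
ee_rot: [0.0, 0.973, -0.23, 0.0]
force: [-3.4, 1.7, 3.1]
grip_width: 0.191
grip_force: 2.2
```

Call:
step_arm([
  [[0.6,0,0],[0,0,0],19],
  [[0.6,0,0],[0,0,0],19],
  [[-1,0,0],[0,0,0],19],
  [[-3,0,0],[0,0,0],19],
  [[-3,0,0],[0,0,0],19],
  [[-3,0,0],[0,0,0],19],
])

```text
time_s: 16.05
eef_pos: [547.9, 194.4, 8.4]
ee_rot: [-0.0, 0.973, -0.23, 0.0]
force: [1.3, -0.4, -0.0]
grip_width: 0.189
grip_force: 0.0
```

Run:
```python
from rig import ctrl
import cv2,numpy as np
from h import *
c=ctrl.capture("wrist");cv2.imwrite("pics/w4.png",c["img"][:,:,::-1]);np.savez("w4.npz",**c)
t=ctrl.capture("top");np.savez("t4.npz",**t)
print(proj(c,(599.6,168,46)),ctrl.sense()["eef_pos"])
```

```text
[282.21611908 155.13620053] [547.88473702 194.28634557   8.31596566]
```

View pics/w4.png

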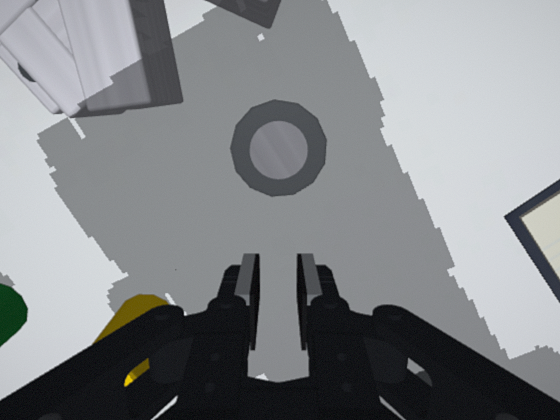

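B's disc is at (279,150), directly ahead of the fingers. The yellow decoy sits lower left at (145,310), clear of the fingertips. Now to compute positions.

Run:
```python
import numpy as np,cv2
from h import *
w=np.load("w4.npz");t=np.load("t4.npz");t0=np.load("top0.npz")
b=ray(w,279,149.5,46)[:2];ap=np.array([673.3,181.8]);e=np.array([np.cos(np.radians(10.7)),np.sin(np.radians(10.7))]);n=np.array([-e[1],e[0]])
print("B",b,"s",(ap-b)@e,"lat(left+)",(b-ap)@n)
print("yellow",ray(t0,293,212,46))
for nm,c in(("t0",t0),("t4",t)):   # yellow blob centroid
    hsv=cv2.cvtColor(c["img"],cv2.COLOR_RGB2HSV);m=cv2.inRange(hsv,(18,120,60),(35,255,255));k,l,st,ce=cv2.connectedComponentsWithStats(m)
    print(nm,[(ce[i].round(1).tolist(),int(st[i,4])) for i in range(1,k) if st[i,4]>40])
start=np.array([547.9,194.3])
for d in(50,23): print("TCP target",d,b-d*e,"shift tool x,y(yaw -26.6)",)
f=np.radians(-26.6);X=np.array([np.cos(f),np.sin(f)]);Y=np.array([np.sin(f),-np.cos(f)])
# aim on the nest axis
tgt=ap-((ap-b)@e+45)*e+n*((b-ap)@n)*0.5
print("tgt",tgt,"shift cm",(tgt-start)@X/10,(tgt-start)@Y/10)
```

```text
B [601.49951791 168.10731163] s 73.09434760328453 lat(left+) -0.1236583192454539
yellow [549.06402311 262.5603109   46.        ]
t0 [([234.4, 196.0], 85), ([292.3, 212.0], 80)]
t4 [([234.4, 196.0], 83), ([290.8, 213.0], 63)]
TCP target 50 [552.36887808 158.82398086] shift tool x,y(yaw -26.6)
TCP target 23 [578.89942359 163.83697948] shift tool x,y(yaw -26.6)
tgt [557.27046246 159.81306806] shift cm 2.3820475893898094 2.664092658687104
```

B is on the nest axis (0.1 mm lateral, 73 mm from the apex). I'll turn the cradle onto the axis and push.

Call:
step_arm([
  [[0.4,0.8,0],[0,0,-9],19],
  [[1.0,1.4,0],[0,0,-18],19],
  [[1.6,2.0,0],[0,0,-27.5],19],
  [[2.4,2.7,0],[0,0,-37.3],19],
  [[2.4,2.7,0],[0,0,-37.3],19],
  [[2.4,2.7,0],[0,0,-37.3],19],
  [[2.4,2.7,0],[0,0,-37.3],19],
])

```text
time_s: 17.02
eef_pos: [556.5, 160.1, 8.3]
ee_rot: [-0.0, 0.996, 0.093, -0.0]
force: [0.6, 0.5, 0.9]
grip_width: 0.189
grip_force: 0.0
```

Call:
step_arm([
  [[1,0,0],[0,0,0],19],
  [[2,0,0],[0,0,0],19],
  [[3,0,0],[0,0,0],19],
  [[4,0,0],[0,0,0],19],
  [[4.8,0,0],[0,0,0],19],
  [[5.4,0,0],[0,0,0],19],
  [[5.8,0,0],[0,0,0],19],
  [[6.0,0,0],[0,0,0],19],
])

```text
time_s: 18.02
eef_pos: [615.6, 171.0, 8.3]
ee_rot: [0.0, 0.996, 0.093, -0.0]
force: [-2.4, -0.5, 2.5]
grip_width: 0.191
grip_force: 1.3
```

Call:
step_arm([
  [[0.1,0,0],[0,0,0],19],
  [[0.2,0,0],[0,0,0],19],
  [[0.3,0,0],[0,0,0],19],
  [[0.4,0,0],[0,0,0],19],
  [[0.5,0,0],[0,0,0],19],
  [[0.5,0,0],[0,0,0],19],
])

```text
time_s: 18.77
eef_pos: [620.1, 171.9, 8.3]
ee_rot: [0.0, 0.996, 0.093, -0.0]
force: [-4.7, -0.2, 3.0]
grip_width: 0.193
grip_force: 2.4
```

Only sliding friction so far. I'll press on in small steps.

Call:
step_arm([
  [[0.05,0,0],[0,0,0],19],
  [[0.1,0,0],[0,0,0],19],
  [[0.15,0,0],[0,0,0],19],
  [[0.15,0,0],[0,0,0],19],
])

```text
time_s: 19.27
eef_pos: [620.3, 172.1, 8.2]
ee_rot: [0.0, 0.996, 0.093, -0.002]
force: [-11.6, -2.3, 7.6]
grip_width: 0.19
grip_force: 5.7
```

Call:
step_arm([
  [[0.05,0,0],[0,0,0],19],
  [[0.1,0,0],[0,0,0],19],
  [[0.1,0,0],[0,0,0],19],
])

```text
time_s: 19.65
eef_pos: [620.4, 172.1, 8.2]
ee_rot: [0.0, 0.996, 0.094, -0.003]
force: [-18.0, -3.2, 11.0]
grip_width: 0.185
grip_force: 8.0
```

Call:
step_arm([
  [[0.1,0,0],[0,0,0],19],
  [[0.2,0,0],[0,0,0],19],
  [[0.2,0,0],[0,0,0],19],
])

```text
time_s: 20.02
eef_pos: [620.7, 172.1, 8.0]
ee_rot: [0.001, 0.996, 0.094, -0.006]
force: [-27.7, -6.9, 16.9]
grip_width: 0.19
grip_force: 15.6
```

Call:
step_arm([
  [[-0.3,0,0],[0,0,0],19],
  [[-0.6,0,0],[0,0,0],19],
  [[-1.5,0,0],[0,0,0],19],
  [[-3,0,0],[0,0,0],19],
  [[-5,0,0],[0,0,0],19],
  [[-5,0,-5],[0,0,0],19],
  [[-5,0,-10],[0,0,0],19],
  [[-5,0,-10],[0,0,0],19],
])

```text
time_s: 21.02
eef_pos: [577.5, 163.6, 112.4]
ee_rot: [0.0, 0.996, 0.093, 0.004]
force: [-0.0, 0.3, -0.6]
grip_width: 0.194
grip_force: 0.0
```

Run:
```python
from rig import ctrl
import cv2,numpy as np
from h import *
c=ctrl.capture("wrist");np.savez("w5.npz",**c);t=ctrl.capture("top");np.savez("t5.npz",**t)
u,v=proj(c,(645,176.5,43)).round().astype(int);x0,y0=u-100,max(0,v-75);print(u,v,x0,y0,proj(t,(644.8,176.4,46)))
cv2.imwrite("pics/w5.png",cv2.convertScaleAbs(cv2.resize(c["img"][y0:y0+150,x0:x0+200],None,fx=4,fy=4,interpolation=cv2.INTER_CUBIC),alpha=1.3)[:,:,::-1])
```

```text
278 111 178 36 [332.9249994 165.5246397]
```

View pics/w5.png

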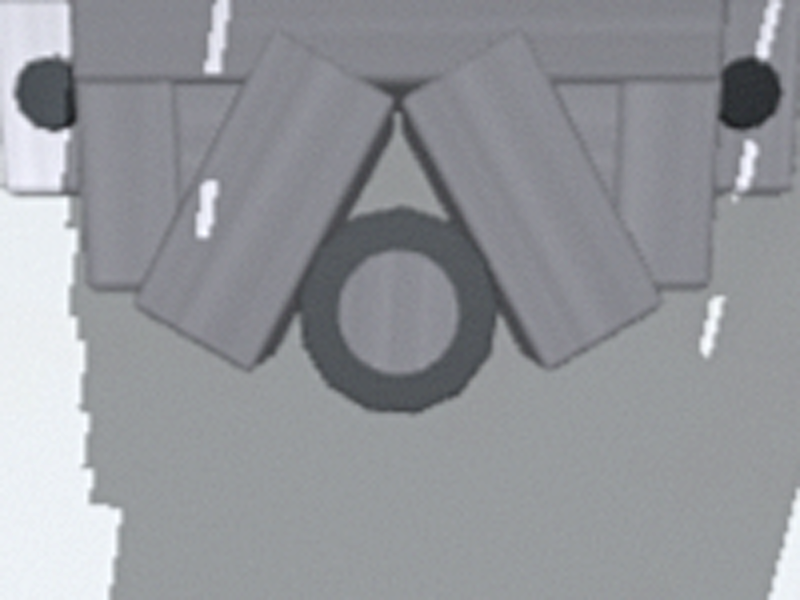

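The close view shows the core (crop centre (398,312)) sitting symmetrically between both faces, with the apex at (398,108). I'll check the distance, and that the other cores are unmoved.

Run:
```python
import numpy as np,cv2
from h import *
w=np.load("w5.npz");t5=np.load("t5.npz");t0=np.load("top0.npz")
f=lambda x,y,z:ray(w,178+x/4-.4,36+y/4-.4,z)[:2]
b=f(398,312,46);a=f(398,108,40);print(b,a,np.linalg.norm(a-b),"diam",np.linalg.norm(f(300,312,46)-f(496,312,46)))
l=[f(393,100,40),f(250,368,40)];r=[f(403,100,40),f(547,368,40)];
dl=l[1]-l[0];dr=r[1]-r[0];k=np.linalg.solve(np.c_[dl,-dr],r[0]-l[0]);ap=l[0]+k[0]*dl;print("apex",ap,np.linalg.norm(ap-b))
for p in(l,r):
    d=p[1]-p[0];d/=np.linalg.norm(d);v=b-p[0];print("face dist",abs(d[0]*v[1]-d[1]*v[0]))
for x,y in((232,240),(334,248)):
    p=t0["img"][y:y+25,x:x+25];r_=cv2.matchTemplate(t5["img"][y-8:y+33,x-8:x+33],p,cv2.TM_CCOEFF_NORMED);print("shift px",np.array(cv2.minMaxLoc(r_)[3])-8,r_.max())
```

```text
[643.43571528 176.7045542 ] [670.58772134 181.81382644] 27.628537712427036 diam 27.855149754252853
apex [672.81481661 182.23509514] 29.895124651931983
face dist 14.892725989152602
face dist 14.969680660524004
shift px [1 0] 0.9591324
shift px [0 0] 0.39331836
```

The core is equidistant from both faces (14.9 mm each) and 29–30 mm from the apex, so it is home. I'll retract and check C, which the arm probably hides in the top view.

Call:
step_arm([
  [[0,0,-6],[0,0,0],19],
  [[-4,4,-10],[0,0,0],19],
  [[-8,8,-12],[0,0,0],19],
  [[-11,13,-12],[0,0,0],19],
  [[-12,19,-12],[0,0,0],19],
  [[-12,25,-12],[0,0,0],19],
  [[-12,30,-12],[0,0,0],19],
  [[-12,30,-12],[0,0,0],19],
])

```text
time_s: 22.12
eef_pos: [513.2, -156.4, 226.2]
ee_rot: [-0.001, 0.996, 0.091, -0.001]
force: [-0.8, 1.1, -0.2]
grip_width: 0.19
grip_force: 0.0
```

Run:
```python
from rig import ctrl
import cv2
t=ctrl.capture("top");s=ctrl.sense();print(s["time_s"],s["eef_pos"],s["force"])
cv2.imwrite("pics/t6.png",cv2.resize(t["img"][130:280,220:370],None,fx=4,fy=4,interpolation=cv2.INTER_CUBIC)[:,:,::-1])
```

```text
22.175 [ 513.07900442 -154.58776565  226.41850205] [-0.11795286  0.55180595 -0.68787545]
```

View pics/t6.png

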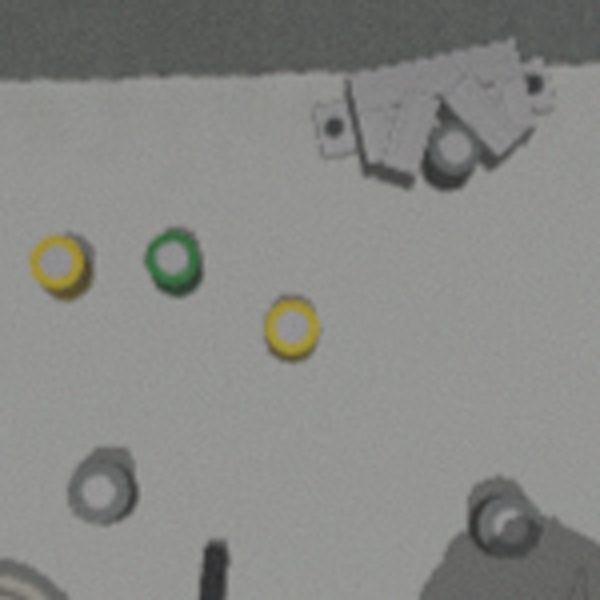

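The thin core is in the nest. A (100,491) and C (506,523) stand where they were, to within about 1.5 mm, and the decoys are untouched. I'll hand the job in.

```bash
python3 -c "
from rig import ctrl
print(ctrl.finish_job())"
```

```text
the job is handed in; nothing more can be done
None
```

Job handed in at about 22 s: of the three pinched cores the middle one was thin (28.6 mm against 32–33 mm), and it now sits home in the V-nest, with the other two still standing (moved by no more than about 1.5 mm) and the arm clear of everything.

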